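Hold the spring catch down and push the cast carriage home

TASK

On the cast slide, press the steel spring plate down with the fingertips and, keeping it pressed, push the white carriage to the left by its end face, past the catch, until it is fully home against its end stop. Then lift off so that the plate springs up and the catch locks the carriage in. Grasp and lift nothing, do not force the carriage, do not touch the stone cast that rides on it, and leave the things standing around where they are.

Things in the scene. Friction and masses are not known exactly. Their poses are not given: they have to be found in the camera images.
- slide_base: Fixed aluminium base of the cast slide, 8 mm thick, bolted down. Origin on the worktop; the plate reaches x -85 to +62, y -132 to +86 mm from it. Its +y is the way the carriage slides home (to the robot's left, give or take the yaw); its -x side, with the press plate, faces the robot. End blocks 36 mm high (x -19 to 54, y +/-62 to 76 mm) carry two guide rods along y.
- carriage (a joint): Carriage travel along the base's +y, m: starts at 0 to 0.015, end stop (home) 0.047. About 2 N friction plus some damping; stays where left, cannot be lifted. A key under its deck meets the raised catch tooth at 0.020 and is blocked; to 0.042 the key passes over the tooth; beyond 0.042 the tooth can rise behind it and lock it.
- deck: White deck of the carriage, a slab 132 mm (base x) x 100 mm (base y) x 12 mm; underside 42 mm, top 54 mm above the worktop. Origin on its underside; it reaches x -80 to +52, y -50 to +50 mm from it. Its strip x -80 to -44 mm overhangs the press plate with 10 mm of air between.
- push_face (a point): Point on the deck's rear (-y) end face, 48 mm above the worktop, straight above the press plate's centre line: push here towards the base's +y. Its axes are those of the base.
- plunger (a joint): How far the spring plunger is pressed down, m: 0 up (rest), 0.011 hard stop. Spring force about 2 N at 0, 4 N at 0.006, 5.5 N at 0.011. The carriage's key passes the catch tooth only while this is over 0.005.
- press_plate: Steel press plate of the plunger, with dark grip ribs, on the robot's side: 36 mm (base x) x 97 mm (base y). Origin: centre of its top face, 32 mm above the worktop when up; x -62, y -73.5 mm from the base's origin. Moves straight down wherever pressed. At the start its rear 48 to 63 mm lie free behind the deck, the rest under it; a fingertip stays on it all the way home.
- plate_end (a point): Middle of the free rear (-y) end edge of the press plate's top face.
- cast: White stone cast of a dental arch, 52x67x30 mm, stuck on the half of the deck away from the robot; its top is about 84 mm above the worktop. Not to be touched. Origin: centre of its underside.
- setup_model: Bystander, loose: denture set-up on two plaster blocks with pink gums, 79x72x62 mm. Origin: centre of its underside.
- bur_block: Bystander, loose: grey block with a row of small burs, 28x70x49 mm. Origin: centre of its underside.
- felt_marker: Bystander, loose: white felt marker with black cap lying down, 135 mm long, 17 mm thick. Origin: centre of its underside.
- putty_key_a: Bystander, loose: grey lump of set putty, 38x57x40 mm. Origin: centre of its underside.
- powder_pot: Bystander, loose: white pot with cream lid, 61 mm across, 55 mm high. Origin: centre of its underside.
- wax_scrap: Bystander, loose: small orange piece of wax, 16x23x13 mm. Origin: centre of its underside.

How it is judged:
By the outcome, as a careful person would: the job done as asked, in the order asked, and still so for the second after the job is handed in, with the robot touching nothing.
It also fails if it takes over 35 s, if anything falls off the work surface, if the arm or the gripper's body presses on something with over 40 N, if the wrist force passes 120 N, or if a joint passes its speed limit or range.

ROBOT

A 6-joint arm with a two-finger parallel gripper is mounted at the origin on a cart in front of the work surface, level with it; the furniture and walls round the work are solid. World frame = base frame: x ahead of the robot, y to its left, z up, the work surface at z = 0. Lengths are in m, angles in degrees, forces in N, time in s.
With the tool pointing down it reaches from about 0.35 to 0.875 m from the base axis. Payload 4.2 kg.
Tool frame: the origin (TCP) lies midway between the tips of the shut fingers; the grasp point (between the pads) lies 19 mm behind it (r.pinch_z is the distance from the TCP to the grasp point, in m); z points along the fingers, y is the line along which they close (so a half turn about z gives the same grasp; the last joint's range is limited). The gripper opens to 87 mm and grips with 3 to 60 N. Pads are 19 mm wide; open, the fingers measure 117 mm over their backs; the gripper's body (75 mm by 190 mm) begins 51 mm behind the grasp point.
Start: joints at [-57.777, 22.042, 0.453, 0, -68.411, -14.817], TCP at [0.187, -0.596, 0.196] pointing down, gripper open.
Joint ranges: [-179.83, 179.83], [-69.29, 118.12], [-61.27, 80.66], [-181.25, 117.63], [-171.15, -9.14], [-177.46, 177.46]. Speed limits (degrees/s): [159.86, 159.86, 180, 180, 180, 180].

INTERFACE

Orientations are given as a 3x3 rotation matrix whose columns are the frame's x, y, z axes.
In Python, from station import r, imaging, models gives the robot as it stands. The module is installed in compiled form; this text tells all that it offers.
- The arm moves only by the tool apply_moves, never from a script. Its argument "moves" is a list of rows, each a list of 2 entries, a list of its own where there are three numbers: the shift along the tool's x, y, z in m, then the turn about the tool's z in degrees. A call has 1 to 5 rows; each row shifts and turns the commanded pose from where the row before left it, along the tool's axes as they then stand; what a row does not reach is not made up. A row lasts 1/12 s, in which the tool goes at most 41.7 mm and 7.16 degrees, less where a joint would pass 70% of its speed; a pose out of reach is approached as far as the arm can. A call is refused whole if a number of a shift passes 0.0417 or a number of a turn 7.16, either way. A call with a gripper value outside its range is refused whole. "hand" is the finger opening in m, from 0 to 0.087, set as the call begins (left out, the last holds). The fingers move at their own pace and stop on an object; the grip force is fixed at half the most. Time passes only in rows, so rows that do not move let the fingers close. It gives the time, the measured TCP pose, the force, the opening and the grip force at its end, in the units of the state.
- r.sense(): the state, without advancing time (a new reading comes with each control period).
- imaging.capture(name): name is "scene" or "top" or "wrist"; returns a dict with "frame" (480x640x3 uint8, blue, green, red), "intrinsics" (3x3 intrinsics, pixels), "eye" and "orientation" of the camera in the world. Camera axes: x right, y down, z forward; pixel columns grow to the right and rows downward; lengths in m; the calibration is good to about 2 mm. A picture is of the moment at which its call begins. There is no depth.
- r.finish_job(): hands the job in; it is judged then, once.
Trained networks look in a picture, given as the dict that the camera call returned (one of the last four; its "shot" number tells which), for a name from the list of things; names that differ only in an ending like _2 or _b are one class to them, and where a whole thing is asked for, a point or a joint stands for the part that bears it (a point fixed in the world has none). Each returns a list of dicts, best first, with "confidence" (0 to 1); they miss things now and then, are a little off and sometimes report something else, mostly with a low value. They report only what shows in the picture. A call takes as long as a camera call.
- models.cut_out(picture, target): "region" (480x640 bool, what is visible of it) and "extent" ([left, top, width, height] as shares, 0 to 1, of the picture: columns of its width, rows of its height, round what is visible of it).
- models.place_of(picture, target): "at" ([column, row] as shares, 0 to 1, of the picture: columns of its width, rows of its height: a listed point, or the origin of a listed thing).
The state is a dict: "time_s": time; "joints": joint angles; "joint_velocities": joint speeds; "effort": joint torques, N m; "tcp_pos": TCP position; "ee_rot": TCP orientation; "wrist_force": force on the tool from outside, world axes, zero at the start; "moment": the same for the moment, N m; "gripper_width": opening from 0.0 (shut) to 1.0 (fully open); "gripper_force": force on a finger pad.
Only numpy, scipy, OpenCV 4.12 (cv2) and the standard library are available. Lean on these libraries where they do the work, as an engineer would, in place of code of your own. Each camera call takes 0.05 s, during which the arm holds its last target. There are 200 camera calls.

## Working session

There is one attempt and no reset: what is moved stays moved. The work goes in short steps, Python scripts to look and compute and a tool call to move; the robot and the scene stay as the last step left them, time stands still between calls to the robot, and variables do not carry over. Pictures are saved under pics/ and viewed, at most 10 in all, crops included, and the job is handed in when it is done.

Besides the shell and the picture viewer there is one more tool, called after "Emit:" as name(argument=value, ...), one argument or row to a line, values as JSON. apply_moves: Moves the arm, as the interface text tells. Its arguments: {"type":"object","properties":{"moves":{"type":"array"},"hand":{"type":"number"}},"required":["moves"]}

```bash
mkdir -p pics; cat > h.py <<'E'
import numpy as np, cv2
from station import r, imaging, models
def ray(p,at):
    K=np.array(p["intrinsics"]);R=np.array(p["orientation"]);
    d=R@np.linalg.solve(K,[at[0]*640,at[1]*480,1.]);return np.array(p["eye"]),d/np.linalg.norm(d)
def atz(p,at,z):
    e,d=ray(p,at);return e+d*(z-e[2])/d[2]
def tri(a,b):
    A=np.zeros((3,3));c=np.zeros(3)
    for e,d in(a,b):
        P=np.eye(3)-np.outer(d,d);A+=P;c+=P@e
    return np.linalg.solve(A,c)
E
python3 - <<'E'
from h import *
np.set_printoptions(precision=4,suppress=True)
s=r.sense();print(s["time_s"],s["tcp_pos"],np.array(s["ee_rot"]))
P={n:imaging.capture(n) for n in("scene","top","wrist")}
for n in P: print(n,P[n]["eye"]);cv2.imwrite(f"pics/{n}0.png",P[n]["frame"])
Z=dict(slide_base=0,deck=.042,push_face=.048,press_plate=.032,plate_end=.032,cast=.054,setup_model=0,bur_block=0,felt_marker=0,putty_key_a=0,powder_pot=0,wax_scrap=0)
for t,z in Z.items():
    o={}
    for n in P:
        l=models.place_of(P[n],t)
        if l:
            o[n]=l[0]["at"];print(t,n,round(l[0]["confidence"],2),np.array(l[0]["at"])*[640,480],atz(P[n],l[0]["at"],z)[:2])
    if "scene" in o and "top" in o: print("   tri",tri(ray(P["scene"],o["scene"]),ray(P["top"],o["top"])))
E
```

```text
0.0 [ 0.1868 -0.5957  0.1954] [[-0.9543 -0.2989 -0.0007]
 [-0.2989  0.9543  0.0021]
 [ 0.0001  0.0022 -1.    ]]
scene [0.1096 0.7583 0.4876]
top [ 0.4351 -0.0447  0.9892]
wrist [ 0.1085 -0.6221  0.3849]
slide_base scene 0.67 [357.376 280.32 ] [ 0.5458 -0.0597]
slide_base top 0.67 [333.888 274.416] [ 0.5386 -0.0664]
   tri [ 0.543  -0.0645 -0.002 ]
deck scene 0.95 [362.688 256.704] [ 0.5492 -0.0891]
deck top 0.81 [338.816 271.92 ] [ 0.5387 -0.0748]
   tri [ 0.5394 -0.0738  0.0503]
push_face scene 0.87 [398.4   247.296] [ 0.4985 -0.1585]
push_face top 0.93 [378.368 295.296] [ 0.4934 -0.1465]
   tri [ 0.4931 -0.1459  0.0541]
press_plate scene 0.48 [392.704 256.896] [ 0.5024 -0.1391]
press_plate top 0.71 [337.6  271.92] [ 0.5399 -0.0728]
   tri [ 0.5095 -0.0826  0.058 ]
plate_end scene 0.37 [396.608 249.408] [ 0.5114 -0.1793]
plate_end top 0.94 [402.112 289.296] [ 0.5049 -0.1933]
   tri [ 0.5105 -0.1918  0.027 ]
cast scene 0.77 [354.624 253.392] [ 0.5596 -0.0725]
cast top 0.55 [339.072 259.92 ] [ 0.5597 -0.0754]
   tri [ 0.5605 -0.0752  0.0526]
setup_model scene 0.61 [359.808 242.496] [ 0.6354 -0.2389]
setup_model top 0.89 [423.296 224.688] [ 0.6343 -0.2459]
   tri [ 0.6368 -0.2457 -0.0031]
bur_block scene 0.92 [304.704 276.   ] [ 0.6531 -0.0211]
bur_block top 0.93 [312.896 218.016] [ 0.652  -0.0271]
   tri [ 0.6543 -0.0262 -0.003 ]
felt_marker scene 0.52 [419.392 295.392] [ 0.4096 -0.0644]
felt_marker top 0.67 [330.88  339.408] [ 0.4141 -0.0579]
   tri [ 0.4111 -0.0591  0.0024]
putty_key_a scene 0.77 [330.688 314.592] [0.5241 0.0846]
putty_key_a top 0.57 [256.576 289.2  ] [0.5126 0.0844]
   tri [0.5169 0.0865 0.0024]
powder_pot scene 0.85 [329.088 253.68 ] [ 0.6671 -0.1449]
powder_pot top 0.96 [367.808 206.016] [ 0.6744 -0.1372]
   tri [ 0.6692 -0.139   0.0028]
wax_scrap scene 0.66 [395.2   322.512] [0.41   0.0494]
wax_scrap top 0.53 [272.128 342.912] [0.4096 0.0544]
   tri [0.409  0.0538 0.0029]
```

View pics/top0.png

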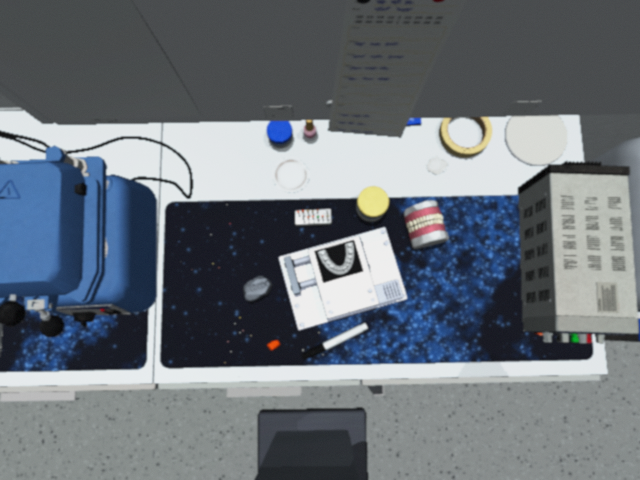

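View pics/scene0.png

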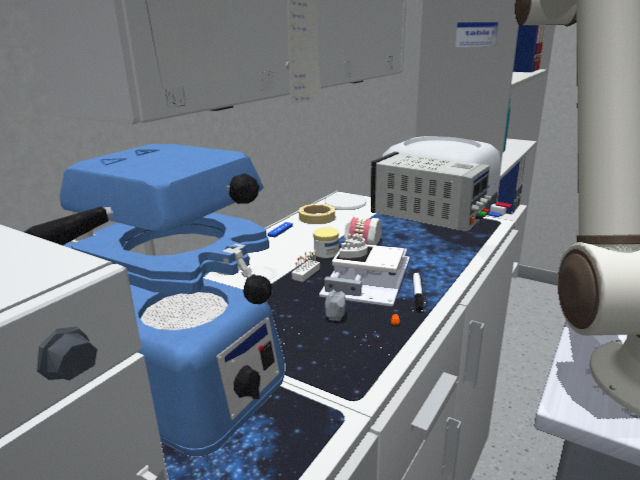

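The top view shows the slide at about (340,278), with its free plate ribs at (390,290) and the marker at (345,340). Its +y axis runs left and slightly down, so the yaw is about 18°, close to the tool's current orientation. I'll shut the fingers and move over, keeping clear of the box on the right at (520–640,165–340).

Emit:
apply_moves(
  moves=[
    [[-0.0205, 0.0277, 0], 0],
    [[-0.0205, 0.0277, 0], 0],
    [[-0.0205, 0.0277, 0], 0],
    [[-0.0205, 0.0277, 0], 0],
    [[-0.0205, 0.0277, 0], 0],
  ],
  hand=0,
)

```text
time_s: 2.37
tcp_pos: [0.2435, -0.4321, 0.1964]
ee_rot: [[-0.954, -0.299, 0.0], [-0.299, 0.954, -0.0], [-0.0, -0.0, -1.0]]
wrist_force: [1.5, -0.1, 0.6]
gripper_width: 0.709
gripper_force: 0.0
```

Emit:
apply_moves(
  moves=[
    [[-0.0205, 0.0277, 0], 0],
    [[-0.0205, 0.0277, 0], 0],
    [[-0.0205, 0.0277, 0], 0],
    [[-0.0205, 0.0277, 0], 0],
    [[-0.0205, 0.0277, 0], 0],
  ],
)

```text
time_s: 2.78
tcp_pos: [0.2999, -0.2693, 0.1968]
ee_rot: [[-0.954, -0.299, 0.001], [-0.299, 0.954, -0.0], [-0.001, -0.001, -1.0]]
wrist_force: [1.5, 0.5, -0.1]
gripper_width: 0.326
gripper_force: 0.0
```

Emit:
apply_moves(
  moves=[
    [[-0.03, 0, 0], 0],
    [[-0.03, 0, 0], 0],
    [[-0.03, 0, 0], 0],
    [[0, 0, 0], 0],
    [[0, 0, 0], 0],
  ],
)

```text
time_s: 3.2
tcp_pos: [0.3866, -0.2432, 0.1963]
ee_rot: [[-0.954, -0.301, -0.0], [-0.301, 0.954, 0.0], [0.0, 0.0, -1.0]]
wrist_force: [-0.2, -0.8, -0.4]
gripper_width: 0.021
gripper_force: 0.0
```

```bash
python3 - <<'E'
from h import *
np.set_printoptions(precision=4,suppress=True)
s=r.sense();print(s["time_s"],s["tcp_pos"],np.array(s["ee_rot"]),s["wrist_force"])
p=imaging.capture("wrist");cv2.imwrite("pics/w1.png",p["frame"])
print(p["eye"],np.array(p["orientation"]))
for t,z in dict(slide_base=0,deck=.042,push_face=.048,press_plate=.032,plate_end=.032,cast=.054).items():
    for l in models.place_of(p,t)[:1]: print(t,round(l["confidence"],2),np.array(l["at"])*[640,480],atz(p,l["at"],z))
t=imaging.capture("top");cv2.imwrite("pics/t1.png",cv2.resize(t["frame"][200:380,250:450],None,fx=4,fy=3.3,interpolation=cv2.INTER_CUBIC)[:600])
E
```

```text
3.2 [ 0.3866 -0.2432  0.1963] [[-0.9536 -0.301  -0.0004]
 [-0.301   0.9536  0.0001]
 [ 0.0004  0.0003 -1.    ]] [-0.1632 -0.797  -0.4329]
[ 0.3083 -0.2693  0.3857] [[-0.3003  0.91    0.2858]
 [ 0.9538  0.2864  0.0905]
 [ 0.0005  0.2998 -0.954 ]]
push_face 0.41 [551.296 297.12 ] [0.3995 0.0086 0.048 ]
```

View pics/w1.png

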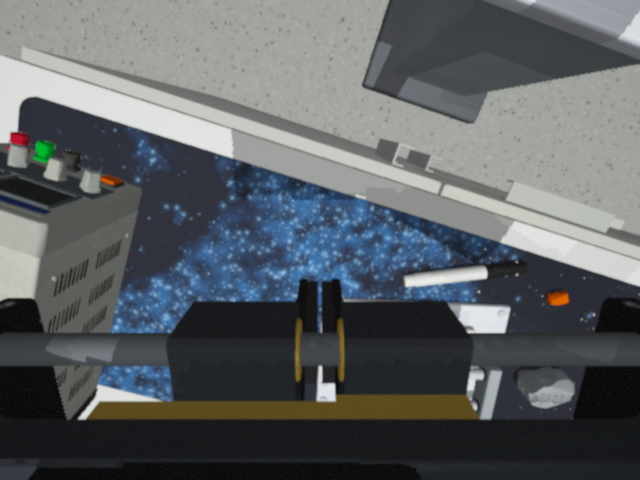

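The wrist view is mostly blocked by the gripper. It shows the marker at (465,275) and the slide behind the fingers at (320,350). I'll get the slide's pose from the top camera instead.

```bash
python3 - <<'E'
from h import *
np.set_printoptions(precision=4,suppress=True)
f=cv2.imread("pics/top0.png")
cv2.imwrite("pics/t2.png",cv2.resize(f[215:340,265:420],None,fx=5,fy=4.8,interpolation=cv2.INTER_CUBIC))
p=imaging.capture("top")
for n in("deck","press_plate","slide_base"):
    for l in models.cut_out(p,n)[:1]:
        m=l["region"].astype(np.uint8);c=max(cv2.findContours(m,0,1)[0],key=cv2.contourArea)
        print(n,l["confidence"],m.sum(),cv2.minAreaRect(c), cv2.boxPoints(cv2.minAreaRect(c)).tolist())
for px in [(0,0)]: print(np.array(p["intrinsics"]),np.array(p["orientation"]))
E
```

```text
deck 0.64 1563 ((425.0642395019531, 223.8807373046875), (44.443138122558594, 37.54679489135742), 73.3007583618164) [[400.697265625, 207.99082946777344], [436.66058349609375, 197.2018280029297], [449.43121337890625, 239.77064514160156], [413.4678955078125, 250.5596466064453]]
press_plate 0.61 478 ((388.9000549316406, 290.70001220703125), (20.238576889038086, 25.298219680786133), 71.56504821777344) [[373.7000427246094, 285.1000061035156], [397.7000427246094, 277.1000061035156], [404.1000671386719, 296.3000183105469], [380.1000671386719, 304.3000183105469]]
slide_base 0.71 496 ((388.2941589355469, 290.67645263671875), (19.887920379638672, 25.951311111450195), 75.96376037597656) [[373.2941589355469, 284.17645263671875], [398.4706115722656, 277.88232421875], [403.2941589355469, 297.17645263671875], [378.1177062988281, 303.4705810546875]]
[[508.4474   0.     322.0112]
 [  0.     508.4474 241.6707]
 [  0.       0.       1.    ]] [[-0.0181 -0.9856  0.1682]
 [-0.9998  0.0184  0.0003]
 [-0.0034 -0.1682 -0.9858]]
```

View pics/t2.png

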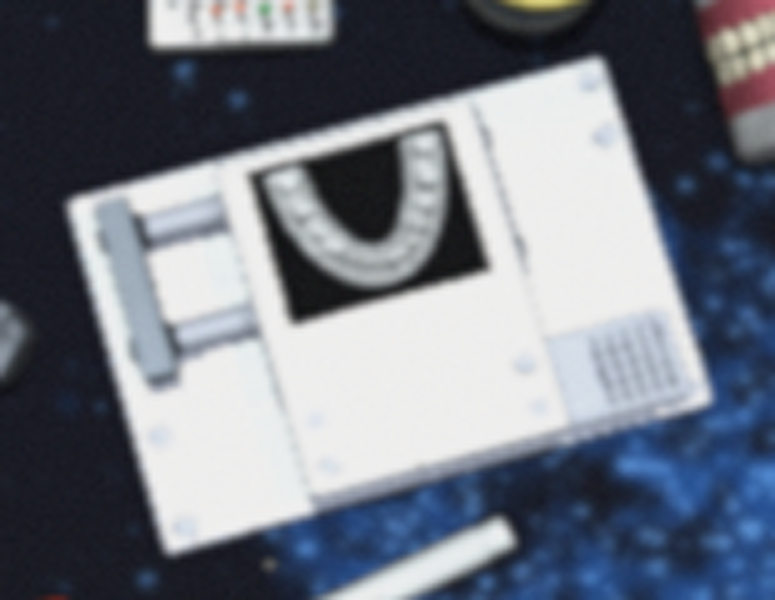

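The enlarged crop shows the base outline, with corners near (68,200), (600,57), (712,403) and (167,552). The deck's rear edge runs from (475,100) to (568,425), and the ribbed plate spans roughly (550–690, 312–425).

```bash
python3 - <<'E'
from h import *
np.set_printoptions(precision=4,suppress=True)
p=imaging.capture("top")
W=lambda c,z: atz(p,[(265+(c[0]+.5)/5-.5+.5)/640,(215+(c[1]+.5)/4.8)/480],z)[:2]
I=np.array([W(c,.006) for c in[(68,200),(600,57),(712,403),(167,552)]])
B=np.array([[62,86],[62,-132],[-85,-132],[-85,86]])/1000
bc,ic=B.mean(0),I.mean(0)
U,_,V=np.linalg.svd((B-bc).T@(I-ic));R=(U@V).T
o=ic-R@bc;print("base",o,"yaw",np.degrees(np.arctan2(R[1,0],R[0,0])),"resid mm",1000*((B@R.T+o)-I))
tb=lambda w:R.T@(w-o)
print("deck rear edge in base",[tb(W(c,.054)) for c in[(475,100),(568,425)]])
print("plate end in base",[tb(W(c,.032)) for c in[(665,312),(690,400)]], "net plate_end",tb(np.array([.5049,-.1933])),"net push_face",tb(np.array([.4934,-.1465])))
s=r.sense();T=np.array(s["ee_rot"]);t=np.array(s["tcp_pos"]);print("tool yaw",np.degrees(np.arctan2(-T[0,1],T[1,1])),"tcp in base",tb(t[:2]),t[2])
np.savez("base.npz",R=R,o=o)
E
```

```text
base [ 0.5365 -0.0578] yaw 14.73222439079011 resid mm [[ 0.088   0.4559]
 [ 0.1565 -0.4541]
 [ 0.0784 -0.2786]
 [-0.3228  0.2769]]
deck rear edge in base [array([ 0.0507, -0.0733]), array([-0.0791, -0.0703])]
plate end in base [array([-0.0465, -0.1208]), array([-0.0819, -0.1196])] net plate_end [-0.065 -0.123] net push_face [-0.0643 -0.0748]
tool yaw 17.39175358519094 tcp in base [-0.1934 -0.1416] 0.19650068104742507
```

Emit:
apply_moves(
  moves=[
    [[0, 0, 0], 2.7],
    [[-0.033, 0.011, 0], 0],
    [[-0.033, 0.011, 0], 0],
    [[-0.033, 0.011, 0.02], 0],
    [[-0.0324, 0.0106, 0.02], 0],
  ],
)

```text
time_s: 4.27
tcp_pos: [0.5039, -0.1675, 0.1573]
ee_rot: [[-0.967, -0.254, 0.004], [-0.254, 0.967, -0.0], [-0.004, -0.001, -1.0]]
wrist_force: [-0.1, -0.7, 0.7]
gripper_width: 0.002
gripper_force: 0.0
```

Emit:
apply_moves(
  moves=[
    [[0, 0, 0.03], 0],
    [[0, 0, 0.03], 0],
    [[0, 0, 0.02], 0],
    [[0, 0, 0.01], 0],
    [[0, 0, 0], 0],
  ],
)

```text
time_s: 4.68
tcp_pos: [0.5, -0.1681, 0.0641]
ee_rot: [[-0.967, -0.254, -0.005], [-0.254, 0.967, 0.0], [0.005, 0.002, -1.0]]
wrist_force: [0.7, 0.7, 1.0]
gripper_width: 0.005
gripper_force: 0.0
```

```bash
python3 - <<'E'
from h import *
np.set_printoptions(precision=4,suppress=True)
b=np.load("base.npz");R,o=b["R"],b["o"]
s=r.sense();T=np.array(s["ee_rot"]);t=np.array(s["tcp_pos"]);print(s["time_s"],"tool yaw",np.degrees(np.arctan2(-T[0,1],T[1,1])),"tcp in base",R.T@(t[:2]-o),t[2],s["wrist_force"],s["gripper_width"])
p=imaging.capture("scene");cv2.imwrite("pics/s1.png",cv2.resize(p["frame"][190:320,290:450],None,fx=4.9,fy=4.6,interpolation=cv2.INTER_CUBIC))
p=imaging.capture("wrist");cv2.imwrite("pics/w2.png",p["frame"])
E
```

```text
4.6833 tool yaw 14.69775401849055 tcp in base [-0.0634 -0.0974] 0.06412203967264163 [0.7224 0.6857 0.955 ] 0.005319254636292321
```

View pics/w2.png

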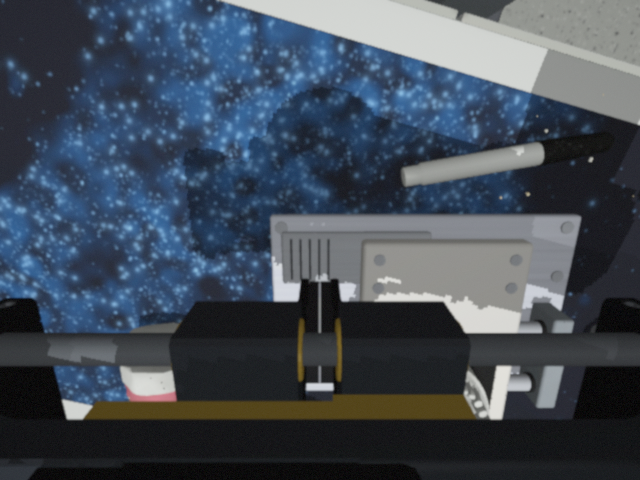

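View pics/s1.png

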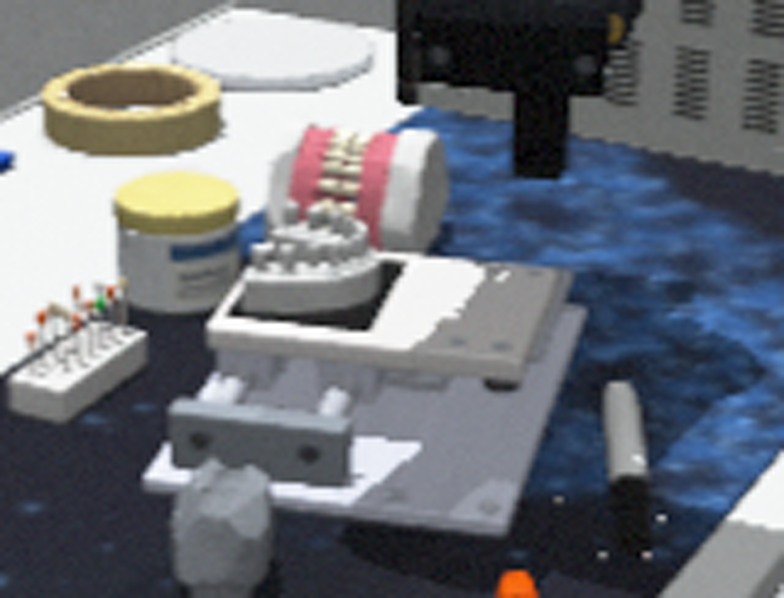

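The wrist view has the finger tips at (320,290), over the ribbed plate and clear of the deck edge at column 362. The scene view confirms the hand is behind the deck and the bystanders haven't moved. I'll descend gently.

Emit:
apply_moves(
  moves=[
    [[0, 0, 0.014], 0],
    [[0, 0, 0.01], 0],
    [[0, 0, 0.005], 0],
    [[0, 0, 0], 0],
    [[0, 0, 0], 0],
  ],
)

```text
time_s: 5.2
tcp_pos: [0.5019, -0.1684, 0.0379]
ee_rot: [[-0.967, -0.254, 0.001], [-0.254, 0.967, -0.0], [-0.0, -0.0, -1.0]]
wrist_force: [0.0, -0.6, 0.1]
gripper_width: 0.002
gripper_force: 0.0
```

Emit:
apply_moves(
  moves=[
    [[0, 0, 0.003], 0],
    [[0, 0, 0.003], 0],
    [[0, 0, 0.003], 0],
    [[0, 0, 0], 0],
    [[0, 0, 0], 0],
  ],
)

```text
time_s: 5.62
tcp_pos: [0.5015, -0.1683, 0.0283]
ee_rot: [[-0.967, -0.254, -0.001], [-0.254, 0.967, -0.0], [0.001, 0.0, -1.0]]
wrist_force: [0.1, 1.2, 0.5]
gripper_width: 0.002
gripper_force: 0.0
```

Emit:
apply_moves(
  moves=[
    [[0, 0, 0.002], 0],
    [[0, 0, 0.002], 0],
    [[0, 0, 0], 0],
    [[0, 0, 0], 0],
    [[0, 0, 0], 0],
  ],
)

```text
time_s: 6.03
tcp_pos: [0.5017, -0.1683, 0.0244]
ee_rot: [[-0.967, -0.254, -0.0], [-0.254, 0.967, -0.0], [0.0, -0.0, -1.0]]
wrist_force: [-0.2, -0.0, 0.9]
gripper_width: 0.001
gripper_force: 0.0
```

```bash
python3 - <<'E'
from h import *
np.set_printoptions(precision=4,suppress=True)
b=np.load("base.npz");R,o=b["R"],b["o"]
F=[]
for i in range(8):
    p=imaging.capture("wrist");s=r.sense();F.append(s["wrist_force"])
t=np.array(s["tcp_pos"]);print(s["time_s"],R.T@(t[:2]-o),t[2],np.mean(F,0),np.std(F,0))
cv2.imwrite("pics/w3.png",cv2.resize(p["frame"][180:420,180:480],None,fx=2.6,fy=2.5,interpolation=cv2.INTER_CUBIC))
E
```

```text
6.4333 [-0.0618 -0.0979] 0.02449771920255788 [0.0218 0.1063 0.0175] [0.5314 0.3588 0.4432]
```

View pics/w3.png

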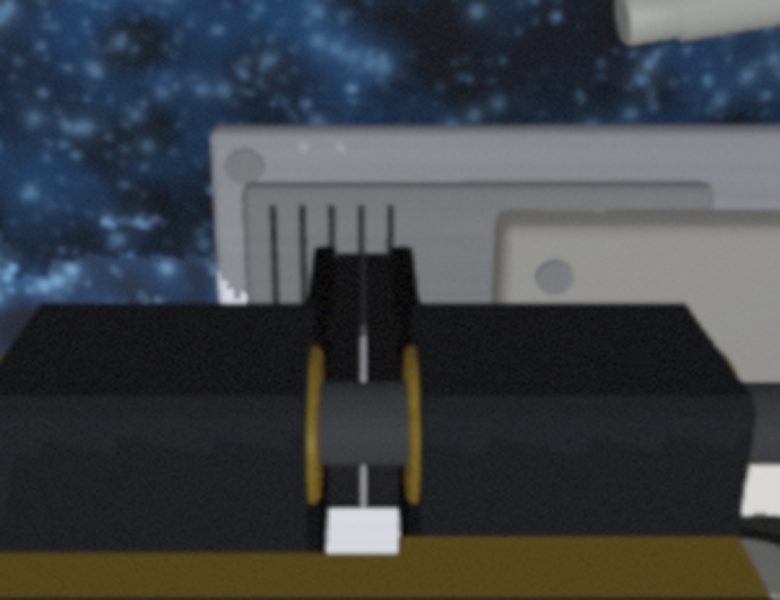

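The tips are over the ribs at crop (362,250), but no force registers. I'll check the tip-to-plate geometry before going lower.

```bash
python3 - <<'E'
from h import *
b=np.load("base.npz");R,o=b["R"],b["o"]
p=imaging.capture("wrist");K=np.array(p["intrinsics"]);C=np.array(p["orientation"]);e=np.array(p["eye"])
def pr(bx,by,z):
    w=np.r_[R@[bx/1000,by/1000]+o,z];q=K@(C.T@(w-e));q=q[:2]/q[2];return ((q-180)*[2.6,2.5]).round()
for n,a in dict(tipnear=(-71.3,-98,.0245),plate_up=(-80,-122,.032),plate_dn=(-80,-122,.0245),plate_front_up=(-80,-25,.032),plate_front_dn=(-80,-25,.0245),deck=(-80,-73,.054),basecorner=(-85,-132,.008)).items(): print(n,pr(*a))
t=imaging.capture("top")
for l in models.place_of(p,"plate_end")[:1]+models.place_of(p,"push_face")[:1]: print(l)
E
```

```text
tipnear [368. 201.]
plate_up [250. 175.]
plate_dn [254. 164.]
plate_front_up [727. 175.]
plate_front_dn [714. 163.]
deck [507. 214.]
basecorner [217. 121.]
{'at': [0.4237, 0.5935], 'confidence': 0.93}
{'at': [0.5716, 0.6254], 'confidence': 0.73}
```

Emit:
apply_moves(
  moves=[
    [[0, 0, 0.002], 0],
    [[0, 0, 0], 0],
    [[0, 0, 0], 0],
  ],
)

```text
time_s: 6.88
tcp_pos: [0.5015, -0.1683, 0.0223]
ee_rot: [[-0.967, -0.254, -0.0], [-0.254, 0.967, 0.0], [0.0, 0.0, -1.0]]
wrist_force: [0.0, -0.5, -0.2]
gripper_width: 0.003
gripper_force: 0.0
```

The plate projects as still up, and the tips sit higher than the TCP reading suggests. I'll go on down in small steps until there is force.

Emit:
apply_moves(
  moves=[
    [[0, 0, 0.002], 0],
    [[0, 0, 0], 0],
    [[0, 0, 0], 0],
  ],
)

```text
time_s: 7.13
tcp_pos: [0.5015, -0.1682, 0.0203]
ee_rot: [[-0.967, -0.254, -0.0], [-0.254, 0.967, 0.0], [0.0, 0.0, -1.0]]
wrist_force: [0.6, 0.1, 0.8]
gripper_width: 0.004
gripper_force: 0.0
```

Emit:
apply_moves(
  moves=[
    [[0, 0, 0.002], 0],
    [[0, 0, 0], 0],
    [[0, 0, 0], 0],
  ],
)

```text
time_s: 7.38
tcp_pos: [0.5015, -0.1683, 0.0183]
ee_rot: [[-0.967, -0.254, -0.0], [-0.254, 0.967, -0.0], [0.0, 0.0, -1.0]]
wrist_force: [-0.2, -0.2, -0.4]
gripper_width: 0.002
gripper_force: 0.0
```

```bash
python3 - <<'E'
from h import *
F=[]
for i in range(4):
    p=imaging.capture("wrist" if i<3 else "scene");s=r.sense();F.append(s["wrist_force"])
    if i==2: a=cv2.resize(p["frame"][220:340,240:440],None,fx=3,fy=3,interpolation=cv2.INTER_CUBIC)
print(s["time_s"],s["tcp_pos"],np.mean(F,0))
c=p["frame"];c=cv2.resize(c[180:280,340:480],None,fx=3,fy=3,interpolation=cv2.INTER_CUBIC)
o=np.zeros((600,600+0,3),np.uint8);o[:300,:420]=c;o[300:,:]=a[:300,:600];cv2.imwrite("pics/m4.png",o)
E
```

```text
7.5833 [ 0.50167996 -0.16827806  0.01849428] [ 0.07845022  0.33646864 -0.12558227]
```

View pics/m4.png

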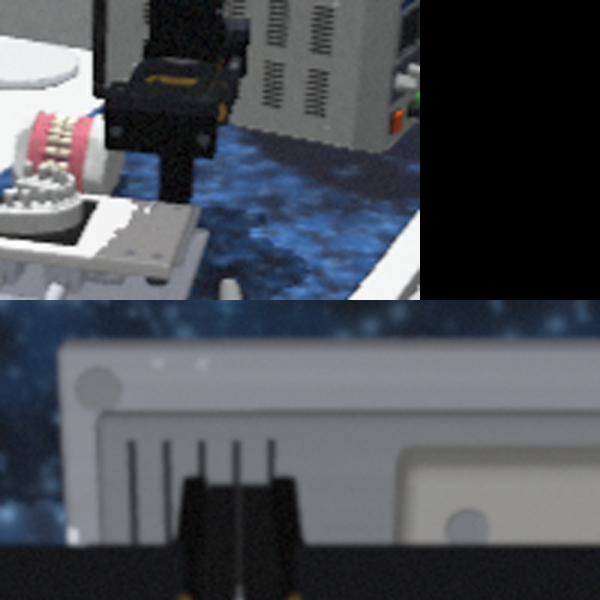

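The scene crop shows the fingers behind the deck with the body well above it. In the wrist crop the tips at (240,485) are still over an unpressed plate, so I keep feeling downward.

Emit:
apply_moves(
  moves=[
    [[0, 0, 0.0015], 0],
    [[0, 0, 0.0015], 0],
    [[0, 0, 0], 0],
    [[0, 0, 0], 0],
  ],
)

```text
time_s: 7.92
tcp_pos: [0.5015, -0.1683, 0.0153]
ee_rot: [[-0.967, -0.254, -0.0], [-0.254, 0.967, 0.0], [0.0, 0.0, -1.0]]
wrist_force: [-0.1, -0.2, 0.3]
gripper_width: 0.006
gripper_force: 0.0
```

Emit:
apply_moves(
  moves=[
    [[0, 0, 0.0015], 0],
    [[0, 0, 0.0015], 0],
    [[0, 0, 0], 0],
    [[0, 0, 0], 0],
  ],
)

```text
time_s: 8.25
tcp_pos: [0.5015, -0.1683, 0.0123]
ee_rot: [[-0.967, -0.254, -0.0], [-0.254, 0.967, 0.0], [0.0, 0.0, -1.0]]
wrist_force: [-0.1, -0.3, 0.1]
gripper_width: 0.003
gripper_force: 0.0
```

```bash
python3 - <<'E'
from h import *
np.set_printoptions(precision=4,suppress=True)
b=np.load("base.npz");R,o=b["R"],b["o"]
p=imaging.capture("wrist");s=r.sense();t=np.array(s["tcp_pos"]);T=np.array(s["ee_rot"])
print("tcp base",R.T@(t[:2]-o),t[2],"eye in tool",T.T@(np.array(p["eye"])-t))
for z in(t[2],.032,.04,.05):
    w=atz(p,[320/640,282/480],z);print(z,"tip ray base",R.T@(w[:2]-o),"tool",T.T@(w-t))
cv2.imwrite("pics/w5.png",cv2.resize(p["frame"][210:310,240:440],None,fx=4,fy=4,interpolation=cv2.INTER_CUBIC))
e=np.array(imaging.capture("scene")["eye"])
p=imaging.capture("scene")
K=np.array(p["intrinsics"]);C=np.array(p["orientation"])
def pr(bx,by,z):
    w=np.r_[R@[bx/1000,by/1000]+o,z];q=K@(C.T@(w-e));return (q[:2]/q[2]).round(1)
print("tip",pr(-62,-98,t[2]),"tip+20",pr(-62,-98,t[2]+.02),"body bottom corners",[pr(x,-3,t[2]+.07) for x in(-100,-25)],"deck rear near edge",pr(-80,-73,.054),pr(52,-73,.054))
cv2.imwrite("pics/s5.png",cv2.resize(p["frame"][190:300,320:450],None,fx=5,fy=5,interpolation=cv2.INTER_CUBIC))
E
```

```text
tcp base [-0.0619 -0.0979] 0.012378430852854644 eye in tool [ 0.0826 -0.0013 -0.1893]
0.012378430852854644 tip ray base [-0.0583 -0.0988] tool [-0.0035 -0.0009 -0.    ]
0.032 tip ray base [-0.0673 -0.0988] tool [ 0.0054 -0.0009 -0.0196]
0.04 tip ray base [-0.0709 -0.0989] tool [ 0.009  -0.0009 -0.0276]
0.05 tip ray base [-0.0754 -0.0989] tool [ 0.0136 -0.001  -0.0376]
tip [398.3 260.1] tip+20 [398.7 251.9] body bottom corners [array([411.1, 250.2]), array([373.7, 246.3])] deck rear near edge [405.6 248.3] [345.7 242.1]
```

View pics/w5.png

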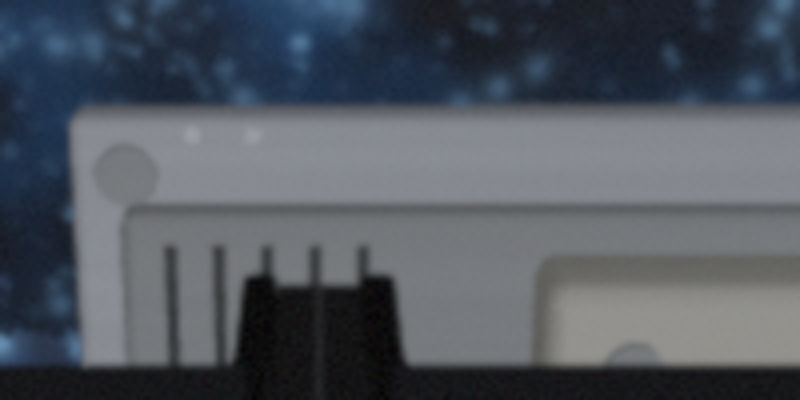

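View pics/s5.png

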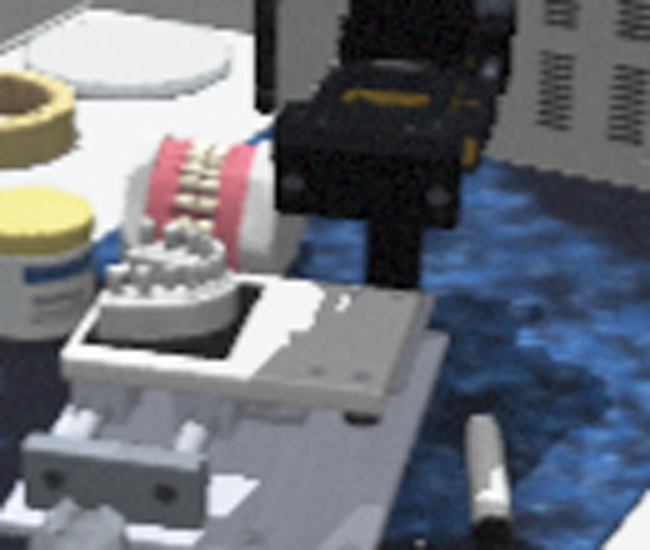

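The wrist crop shows an unpressed plate with its edge at row 208 and the tips at (320,280). Projecting the tip ray gives a tip height of about 0.04 m, roughly 28 mm above the reported TCP. The scene crop shows the body well above the deck. I'll keep feeling downward.

Emit:
apply_moves(
  moves=[
    [[0, 0, 0.0015], 0],
    [[0, 0, 0.0015], 0],
    [[0, 0, 0], 0],
    [[0, 0, 0], 0],
  ],
)

```text
time_s: 8.73
tcp_pos: [0.5015, -0.1683, 0.0093]
ee_rot: [[-0.967, -0.254, -0.0], [-0.254, 0.967, 0.0], [0.0, 0.0, -1.0]]
wrist_force: [-0.3, -0.1, 1.0]
gripper_width: 0.005
gripper_force: 0.0
```

Emit:
apply_moves(
  moves=[
    [[0, 0, 0.0015], 0],
    [[0, 0, 0.0015], 0],
    [[0, 0, 0], 0],
    [[0, 0, 0], 0],
  ],
)

```text
time_s: 9.07
tcp_pos: [0.5017, -0.1683, 0.0064]
ee_rot: [[-0.967, -0.254, -0.0], [-0.254, 0.967, -0.0], [0.0, -0.0, -1.0]]
wrist_force: [0.3, 0.3, 0.1]
gripper_width: 0.008
gripper_force: 0.0
```

Emit:
apply_moves(
  moves=[
    [[0, 0, 0.0015], 0],
    [[0, 0, 0.0015], 0],
    [[0, 0, 0], 0],
    [[0, 0, 0], 0],
  ],
)

```text
time_s: 9.4
tcp_pos: [0.5017, -0.1683, 0.0035]
ee_rot: [[-0.967, -0.254, 0.0], [-0.254, 0.967, -0.0], [-0.0, -0.0, -1.0]]
wrist_force: [-0.0, -1.3, 0.9]
gripper_width: 0.006
gripper_force: 0.9
```

Emit:
apply_moves(
  moves=[
    [[0, 0, 0.001], 0],
    [[0, 0, 0.001], 0],
    [[0, 0, 0], 0],
    [[0, 0, 0], 0],
  ],
)

```text
time_s: 9.73
tcp_pos: [0.5017, -0.1683, 0.0015]
ee_rot: [[-0.967, -0.254, 0.0], [-0.254, 0.967, -0.0], [-0.0, -0.0, -1.0]]
wrist_force: [-1.0, 0.8, 3.0]
gripper_width: 0.005
gripper_force: 1.3
```

Contact came at TCP z of about 0.003. I'll press on to about 8 mm depth.

Emit:
apply_moves(
  moves=[
    [[0, 0, 0.002], 0],
    [[0, 0, 0.002], 0],
    [[0, 0, 0], 0],
    [[0, 0, 0], 0],
  ],
)

```text
time_s: 10.07
tcp_pos: [0.5017, -0.1683, -0.0025]
ee_rot: [[-0.967, -0.254, -0.0], [-0.254, 0.967, -0.0], [0.0, -0.0, -1.0]]
wrist_force: [-0.8, 0.7, 4.2]
gripper_width: 0.006
gripper_force: 2.0
```

Emit:
apply_moves(
  moves=[
    [[0, 0, 0.0015], 0],
    [[0, 0, 0.001], 0],
    [[0, 0, 0], 0],
    [[0, 0, 0], 0],
  ],
)

```text
time_s: 10.4
tcp_pos: [0.5018, -0.1683, -0.0048]
ee_rot: [[-0.967, -0.254, 0.0], [-0.254, 0.967, -0.0], [-0.0, -0.0, -1.0]]
wrist_force: [-2.0, 0.1, 4.9]
gripper_width: 0.005
gripper_force: 2.8
```

```bash
cat > m.py <<'E'
from h import *
np.set_printoptions(precision=4,suppress=True)
b=np.load("base.npz");R,o=b["R"],b["o"]
F=[]
for i in range(6):
    p=imaging.capture("wrist");s=r.sense();F.append(np.array(s["wrist_force"]))
t=np.array(s["tcp_pos"]);f=np.mean(F,0)
print(s["time_s"],"tcp base",R.T@(t[:2]-o),t[2],"F base",R.T@f[:2],f[2])
K=np.array(p["intrinsics"]);C=np.array(p["orientation"]);e=np.array(p["eye"])
def pr(bx,by,z):
    w=np.r_[R@[bx/1000,by/1000]+o,z];q=K@(C.T@(w-e));return q[:2]/q[2]
g=cv2.cvtColor(p["frame"],cv2.COLOR_BGR2GRAY).astype(float)
# plate near edge: row of the dark step in free columns
u=pr(-80,-118,.032);v=pr(-80,-118,.022);c=int(u[0]);col=g[200:290,c-3:c+4].mean(1);print("near edge up/down pred",u,v,"steps at",[(i+200,round(x)) for i,x in enumerate(np.diff(col)) if abs(x)>8])
# deck rear edge on a row near its near edge
d=pr(-80,-73,.054);row=int(d[1])+10;L=g[row-3:row+4].mean(0)
print("deck edge pred y-73",d,"steps row",row,[(i,round(x)) for i,x in enumerate(np.diff(L)) if abs(x)>7 and i>230 and i<540])
E
python3 m.py
```

```text
10.7 tcp base [-0.0617 -0.098 ] -0.004834662685298578 F base [-0.6705 -0.1292] 5.392808552579471
near edge up/down pred [277.9012 271.6547] [280.1638 263.4865] steps at [(212, 9), (244, 22), (245, 22), (246, 10), (247, 8), (248, 12), (249, 11), (263, -9), (264, -16), (265, -11)]
deck edge pred y-73 [385.9741 293.3292] steps row 303 [(254, 7), (280, -9), (297, -9), (320, -10), (340, 8), (341, 7), (442, 9), (443, 17), (444, 23), (445, 22), (446, 13)]
```

The plate is down about 8–9 mm at 5.4 N, short of the hard stop. Now I'll push toward +y, keeping it pressed.

Emit:
apply_moves(
  moves=[
    [[0, 0.003, 0], 0],
    [[0, 0.004, 0], 0],
    [[0, 0.003, 0], 0],
    [[0, 0.002, 0], 0],
    [[0, 0.002, 0], 0],
  ],
)

```text
time_s: 11.12
tcp_pos: [0.4988, -0.1547, -0.0047]
ee_rot: [[-0.967, -0.254, 0.001], [-0.254, 0.967, -0.0], [-0.001, -0.001, -1.0]]
wrist_force: [0.3, -5.8, 4.7]
gripper_width: -0.0
gripper_force: 3.3
```

Emit:
apply_moves(
  moves=[
    [[0, 0.002, 0], 0],
    [[0, 0.002, 0], 0],
    [[0, 0.002, 0], 0],
    [[0, 0.002, 0], 0],
    [[0, 0.002, 0], 0],
  ],
)

```text
time_s: 11.53
tcp_pos: [0.4963, -0.1453, -0.0048]
ee_rot: [[-0.967, -0.254, 0.001], [-0.254, 0.967, -0.001], [-0.001, -0.001, -1.0]]
wrist_force: [1.4, -6.4, 4.8]
gripper_width: 0.008
gripper_force: 3.5
```

```bash
python3 m.py
```

```text
11.8333 tcp base [-0.0612 -0.0741] -0.004775605546168335 F base [ 0.0157 -4.3921] 4.987111170110175
near edge up/down pred [224.9196 270.6067] [230.0876 262.4723] steps at [(242, 9), (243, 20), (244, 21), (245, 9), (246, 9), (247, 12), (248, 10), (263, -10), (264, -8)]
deck edge pred y-73 [325.3116 292.2261] steps row 302 [(231, -9), (232, -9), (234, 9), (235, 10), (243, -8), (244, -10), (246, 8), (247, 10), (256, -11), (258, 10), (259, 11), (268, -11), (270, 7), (271, 9), (280, -10), (283, 11), (297, -14), (298, -13), (316, 8), (317, 20), (318, 20), (320, -25), (321, -17), (340, 13), (341, 14), (442, 8), (443, 18), (444, 22), (445, 18)]
```

Emit:
apply_moves(
  moves=[
    [[0, 0.003, 0], 0],
    [[0, 0.003, 0], 0],
    [[0, 0.003, 0], 0],
    [[0, 0.002, 0], 0],
    [[0, 0.001, 0], 0],
  ],
)

```text
time_s: 12.25
tcp_pos: [0.4931, -0.1336, -0.0048]
ee_rot: [[-0.967, -0.254, 0.001], [-0.254, 0.967, -0.0], [-0.001, -0.001, -1.0]]
wrist_force: [1.3, -5.2, 4.0]
gripper_width: 0.004
gripper_force: 3.6
```

Emit:
apply_moves(
  moves=[
    [[0, 0.002, 0], 0],
    [[0, 0.003, 0], 0],
    [[0, 0.003, 0], 0],
    [[0, 0.002, 0], 0],
    [[0, 0.001, 0], 0],
  ],
)

```text
time_s: 12.67
tcp_pos: [0.4903, -0.123, -0.0048]
ee_rot: [[-0.967, -0.254, 0.001], [-0.254, 0.967, -0.0], [-0.001, -0.001, -1.0]]
wrist_force: [2.1, -5.5, 5.3]
gripper_width: 0.009
gripper_force: 3.6
```

```bash
python3 m.py
```

```text
12.9667 tcp base [-0.0612 -0.0512] -0.004755101655315425 F base [ 0.3585 -4.4974] 5.520120158973175
near edge up/down pred [174.2048 270.6678] [182.1471 262.5329] steps at [(243, 16), (244, 19), (245, 9), (246, 11), (247, 16), (248, 13), (254, -12), (255, -11), (264, -9)]
deck edge pred y-73 [267.1617 292.2894] steps row 302 [(233, -9), (234, -9), (236, 8), (237, 11), (297, -15), (298, -12), (317, 20), (318, 20), (320, -26), (321, -14), (339, 9), (340, 14), (341, 12), (442, 8), (443, 18), (444, 22), (445, 18), (446, 8)]
```

Emit:
apply_moves(
  moves=[
    [[0, 0.002, 0], 0],
    [[0, 0.002, 0], 0],
    [[0, 0.002, 0], 0],
    [[0, 0.001, 0], 0],
    [[0, 0.001, 0], 0],
  ],
)

```text
time_s: 13.38
tcp_pos: [0.4883, -0.1154, -0.0048]
ee_rot: [[-0.967, -0.254, 0.001], [-0.254, 0.967, -0.0], [-0.001, -0.001, -1.0]]
wrist_force: [2.5, -5.9, 4.2]
gripper_width: 0.003
gripper_force: 3.7
```

Emit:
apply_moves(
  moves=[
    [[0, 0.001, 0], 0],
    [[0, 0.001, 0], 0],
    [[0, 0, 0], 0],
  ],
)

```text
time_s: 13.63
tcp_pos: [0.4878, -0.1134, -0.0048]
ee_rot: [[-0.967, -0.254, 0.001], [-0.254, 0.967, -0.0], [-0.001, -0.001, -1.0]]
wrist_force: [1.3, -5.6, 6.5]
gripper_width: 0.004
gripper_force: 3.4
```

Emit:
apply_moves(
  moves=[
    [[0, 0.001, 0], 0],
    [[0, 0.001, 0], 0],
    [[0, 0, 0], 0],
  ],
)

```text
time_s: 13.88
tcp_pos: [0.4874, -0.1117, -0.0048]
ee_rot: [[-0.967, -0.254, 0.001], [-0.254, 0.967, -0.001], [-0.001, -0.001, -1.0]]
wrist_force: [1.6, -5.5, 5.5]
gripper_width: 0.006
gripper_force: 5.5
```

Emit:
apply_moves(
  moves=[
    [[0, 0.001, 0], 0],
    [[0, 0, 0], 0],
  ],
)

```text
time_s: 14.05
tcp_pos: [0.4874, -0.1115, -0.0047]
ee_rot: [[-0.967, -0.255, 0.002], [-0.255, 0.967, -0.002], [-0.001, -0.002, -1.0]]
wrist_force: [2.5, -12.1, 3.6]
gripper_width: 0.008
gripper_force: 7.7
```

Emit:
apply_moves(
  moves=[
    [[0, 0.001, 0], 0],
    [[0, 0, 0], 0],
  ],
)

```text
time_s: 14.22
tcp_pos: [0.4873, -0.1114, -0.0047]
ee_rot: [[-0.967, -0.255, 0.002], [-0.255, 0.967, -0.002], [-0.001, -0.003, -1.0]]
wrist_force: [3.8, -17.0, 2.6]
gripper_width: 0.007
gripper_force: 9.9
```

Force rose to 17 N with no travel, so the carriage is at the end stop. I'll ease off, then lift straight up.

Emit:
apply_moves(
  moves=[
    [[0, -0.002, 0], 0],
    [[0, -0.002, 0], 0],
    [[0, 0, 0], 0],
    [[0, 0, -0.003], 0],
    [[0, 0, -0.005], 0],
  ],
)

```text
time_s: 14.63
tcp_pos: [0.4873, -0.1124, 0.0027]
ee_rot: [[-0.967, -0.254, 0.0], [-0.254, 0.967, 0.001], [-0.0, 0.001, -1.0]]
wrist_force: [0.7, 1.4, 2.3]
gripper_width: 0.005
gripper_force: 1.0
```

Emit:
apply_moves(
  moves=[
    [[0, 0, -0.008], 0],
    [[0, 0, -0.015], 0],
    [[0, 0, -0.03], 0],
    [[0, 0, -0.03], 0],
    [[0, 0, -0.03], 0],
  ],
)

```text
time_s: 15.05
tcp_pos: [0.4848, -0.113, 0.1164]
ee_rot: [[-0.967, -0.253, -0.005], [-0.253, 0.967, 0.0], [0.005, 0.002, -1.0]]
wrist_force: [0.7, -0.7, -0.3]
gripper_width: 0.003
gripper_force: 0.0
```

Emit:
apply_moves(
  moves=[
    [[0.03, -0.02, -0.02], 0],
    [[0.04, -0.03, 0], 0],
    [[0.04, -0.03, 0], 0],
    [[0.03, -0.02, 0], 0],
    [[0, 0, 0], 0],
  ],
)

```text
time_s: 15.47
tcp_pos: [0.3814, -0.234, 0.1352]
ee_rot: [[-0.969, -0.248, -0.005], [-0.248, 0.969, 0.002], [0.005, 0.004, -1.0]]
wrist_force: [-0.1, 0.2, -0.4]
gripper_width: 0.008
gripper_force: 0.0
```

```bash
python3 - <<'E'
from h import *
np.set_printoptions(precision=4,suppress=True)
b=np.load("base.npz");R,o=b["R"],b["o"]
p=imaging.capture("top");f=p["frame"];s=r.sense();print(s["time_s"],s["tcp_pos"],s["wrist_force"])
f0=cv2.imread("pics/top0.png");cv2.imwrite("pics/topend.png",f)
for t,z in dict(push_face=.048,plate_end=.032,deck=.042,cast=.054,setup_model=0,bur_block=0,felt_marker=0,putty_key_a=0,powder_pot=0,wax_scrap=0).items():
    for l in models.place_of(p,t)[:1]:
        w=atz(p,l["at"],z)[:2];print(t,round(l["confidence"],2),w,"base",R.T@(w-o))
K=np.array(p["intrinsics"]);C=np.array(p["orientation"]);e=np.array(p["eye"])
def pr(x,y,z):
    q=K@(C.T@(np.r_[R@[x,y]+o,z]-e));return q[:2]/q[2]
# profile along base y on deck near strip for both images: deck front/rear edges
ys=np.arange(-.13,.09,.001)
for n,g in(("start",f0),("end",f)):
    for z in (.054,):
        P=np.array([[pr(x,y,z) for y in ys] for x in(-.07,-.06,-.05)],np.float32)
        v=cv2.remap(cv2.cvtColor(g,6),P[...,0],P[...,1],1).mean(0);d=np.diff(v)
        print(n,[(round(1000*y),round(a)) for y,a in zip(ys,d) if abs(a)>4])
E
```

```text
15.5167 [ 0.3836 -0.2333  0.1354] [0.4262 0.3521 0.7758]
push_face 0.58 [ 0.4827 -0.1045] base [-0.064  -0.0315]
plate_end 0.96 [ 0.5041 -0.193 ] base [-0.0657 -0.1225]
deck 0.97 [ 0.532  -0.0345] base [0.0016 0.0237]
cast 0.66 [ 0.5502 -0.0307] base [0.0201 0.0228]
setup_model 0.82 [ 0.6292 -0.2401] base [ 0.0432 -0.1998]
putty_key_a 0.92 [0.5106 0.0831] base [0.0107 0.1428]
powder_pot 0.8 [ 0.6717 -0.1391] base [ 0.1101 -0.113 ]
wax_scrap 0.6 [0.4136 0.0574] base [-0.0896  0.1427]
start [(-128, 7), (-127, 15), (-126, 27), (-125, 37), (-124, 37), (-123, 33), (-122, 19), (-121, 8), (-118, -5), (-117, -6), (-116, -6), (-115, -8), (-114, -8), (-113, -8), (-110, 6), (-108, -5), (-107, -5), (-105, 4), (-104, 4), (-102, -5), (-101, -4), (-99, 6), (-98, 5), (-96, -6), (-95, -4), (-93, 5), (-92, 5), (-90, -6), (-87, 10), (-86, 11), (-85, 7), (-84, 4), (-71, 5), (-70, 6), (26, -5), (30, 5), (81, -7), (82, -23), (83, -32), (84, -44), (85, -44), (86, -31), (87, -20), (88, -5)]
end [(-128, 6), (-127, 14), (-126, 26), (-125, 35), (-124, 36), (-123, 32), (-122, 19), (-121, 9), (-119, -5), (-118, -7), (-117, -6), (-116, -6), (-115, -7), (-114, -9), (-113, -8), (-110, 6), (-108, -5), (-107, -5), (-102, -5), (-99, 6), (-98, 6), (-96, -6), (-93, 6), (-92, 4), (-90, -6), (-87, 9), (-86, 11), (-85, 8), (-84, 4), (-26, 6), (-25, 7), (-24, 4), (-20, -5), (54, -5), (55, -5), (56, -5), (61, -7), (62, -4), (63, -7), (75, 7), (76, 7), (77, 8), (78, 8), (79, 5), (81, -5), (82, -12), (83, -20), (84, -24), (85, -25), (86, -17), (87, -11), (88, -4)]
```

The deck's rear edge moved from -70.5 to -25.5 mm. That is 45 mm of travel, to the end stop. The plate's ribs project where they did at the start, so the plate is up again. The bystanders that could be checked haven't moved.

```bash
python3 -c "
from station import r
print(r.finish_job())"
```

```text
the job is handed in; nothing more can be done
None
```

I pressed the plate, pushed the carriage about 45 mm onto its end stop and lifted off. The plate sprang back up, so the catch should be locked, though I didn't test it by pulling back. The job is handed in; the four bystanders I re-measured were in place (bur block and marker not found in the last picture).

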